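# Shoot the barrel bolt on the sample board

## Task

The barrel bolt on the plywood sample board is drawn back: lift its handle up out of its notch, slide the bolt gently to the left through the keeper until the handle meets the shoulder of the far notch, then lower the handle right down into that notch and let go. Never force the bolt against its fittings, and leave the padlock, nut and hinge leaf lying where they are.

Things in the scene. Friction and masses are not known exactly. Their poses are not given: they have to be found in the camera images.
- board: Plywood board, 122 x 300 x 18 mm (x, y, z), lying fixed on the counter; origin at the centre of its underside, y along the bolt (it shoots to +y, leftwards), -x towards the robot. On it, in steel: three guide blocks round the bolt, 26 mm wide, tops at z = 0.057, at board y = -0.068, 0.064, 0.104; and before the bolt a notched strip along y, at board x = -0.0125 to -0.0045, top edge z = 0.051.
- home_notch (a point): Home notch in the strip, at the height of the bolt's axis (z = 0.044), board x = -0.0085, y = -0.028: 11 mm wide, floor at z = 0.040. On its right a tall shoulder up to z = 0.074. The far notch, alike, is in a clamped-on catch piece, its centre anywhere 40 to 72 mm to the left: not measured, so see or feel it. Its left side is a tall shoulder up to z = 0.074 that stops the raised handle.
- keeper (a point): Keeper: centre of the leftmost guide block, on the bolt's axis (board x = 0.018, y = 0.104, z = 0.044). The bolt's tip stands 21 mm short of its near face at first and goes through it. When the raised handle bears on the far shoulder it stands 1.5 mm left of the far notch's centre; ease back 0.5 to 2.5 mm and it can be lowered in.
- bolt: Loose steel bolt, about 0.25 kg: a 12 mm rod 225 mm long, sliding (1 to 3 N) and turning in the guides with 1 to 2 mm play. Origin on its axis at the handle (at rest board x = 0.018, z = 0.044), y towards the tip. The handle, an 8 mm bar along its -x, is level in a notch and falls by its own weight; turned up 25 degrees or more it clears the strip; at 30 degrees the shoulders still stop it.
- knob (a point): Centre of the 20 mm steel ball knob ending the handle, 58 mm from the bolt's axis: at rest board x = -0.040, z = 0.044 (26 mm above the board's top), with free room along y for fingers. Pinched from above along y, the ball turns between the pads as it is lifted along the arc about the axis; at 30 degrees it is 29 mm higher and 8 mm nearer the axis.
- padlock: Small brass padlock, 59 x 38 x 13 mm, lying flat beside the right end of the board; a bystander. Origin at the centre of its underside.
- hex_nut_big: Steel hexagon nut 35 x 30 x 16 mm, lying in front of the board; a bystander. Origin at the centre of its underside.
- strap_hinge: Zinc strap hinge leaf 28 x 150 x 11 mm, lying behind the board; a bystander. Origin at the centre of its underside.

How it is judged:
On the way, in this order (a step that is already met when the one before it is completed fails the run):
1. the handle is lifted out of the home notch, the bolt still drawn back (z of knob in the frame of board above 0.064 m and y of bolt in the frame of board below -0.016 m), for 0.1 s.
2. the bolt is slid over to the left with its handle still raised (z of knob in the frame of board above 0.06 m and y of bolt in the frame of board above 0.002 m), for 0.1 s.
At the end, for the whole second after the job is handed in: The bolt has been slid more than 30 mm to the left of its home place and its handle lies down in the far notch on the robot's side, the knob's centre less than 48 mm above the counter (4 mm above the lying height), the bolt at rest and released (y of bolt in the frame of board above 0.002 m and z of knob in the frame of board below 0.048 m and x of knob in the frame of board below -0.03 m and linear speed of bolt below 0.02 m/s and angular speed of bolt below 0.2 rad/s); the robot touches nothing.
It fails at once if the bolt is pressed against the board's fittings with more than 25 N (contact force between bolt and board above 25 N).
It fails at once if a bystander (padlock, nut or hinge leaf) is moved more than 15 mm (distance of any of padlock, hex_nut_big, strap_hinge from where it was at the start of the episode above 0.015 m).
It also fails if it takes over 72 s, if anything falls off the work surface, if the arm or the gripper's body presses on something with over 40 N, if the wrist force passes 120 N, or if a joint passes its speed limit or range.

## Robot

A 6-joint arm with a two-finger parallel gripper is mounted at the origin on the work surface; the furniture and walls round the work are solid. World frame = base frame: x ahead of the robot, y to its left, z up, the work surface at z = 0. Lengths are in m, angles in rad, forces in N, time in s.
With the tool pointing down it reaches from about 0.325 to 0.9 m from the base axis. Payload 6.1 kg.
Tool frame: the origin (TCP) lies at the very end of the fingers, on their centre line; the grasp point (between the pads) lies 19 mm behind it; z points along the fingers, y is the direction in which the jaws open and shut (so a half turn about z gives the same grasp; the last joint's range is limited). The gripper opens to 87 mm and grips with 3 to 60 N. Pads are 19 mm wide; open, the fingers measure 117 mm over their backs; the gripper's body (75 mm by 190 mm) begins 51 mm behind the grasp point.
Start: joints at [-1.32, 0.22, 1.526, -0, 1.395, -0.126], TCP at [0.23, -0.581, 0.223] pointing down, gripper open.
Joint ranges: [-2.98, 2.98], [-0.91, 2.08], [0.09, 2.57], [-1.24, 4.39], [0.2, 2.65], [-2.68, 2.68]. Speed limits (rad/s): [2.57, 2.57, 3.01, 3.14, 3.14, 3.14].

## Interface

Orientations are given as a unit quaternion [x, y, z, w].
In Python, from bench import robot gives the robot as it stands. The module is installed in compiled form; this text tells all that it offers.
- The arm moves only by the tool servo_tool, never from a script. Its argument "rows" is a list of rows, each a list of 7 numbers: the shift along the world's x, y, z in cm, then the turn, a rotation vector about the world's x, y, z in degrees, then the opening, from 0 (shut) to 1 (fully open). In form: [[dx, dy, dz, rx, ry, rz, claw], ...]. A call has 1 to 8 rows; each row is the pose to reach, as a shift and turn from the pose commanded when the call began; what a row does not reach only later rows make up. A row lasts 1/12 s, in which the tool goes at most 41.7 mm and 7.16 degrees, less where a joint would pass 70% of its speed; a pose out of reach is approached as far as the arm can. A call with a gripper value outside its range is refused whole. The fingers move at their own pace and stop on an object; "force" is the grip in N (left out, the last holds). Time passes only in rows, so rows that repeat a pose let the fingers close. It gives the time, the measured TCP pose, the force and the opening at its end, in the units of the state.
- robot.read_state(): the state, without advancing time (a new reading comes with each control period).
- robot.read_camera(name): name is "side" or "top" or "wrist"; returns a dict with "img" (480x640x3 uint8, red, green, blue), "intrinsics" (3x3 intrinsics, pixels), "origin" and "attitude" of the camera in the world. Camera axes: x right, y down, z forward; pixel columns grow to the right and rows downward; lengths in m; the calibration is good to about 2 mm. A picture is of the moment at which its call begins. There is no depth.
- robot.sign_off(): hands the job in, once; it reports no verdict.
The state is a dict: "time_s": time; "joint_positions": joint angles; "qvel": joint speeds; "joint_torque": joint torques, N m; "ee_pos": TCP position; "orientation": TCP orientation; "ft_force": force on the tool from outside, world axes, zero at the start; "torque": the same for the moment, N m; "opening": finger opening in m.
Only numpy, scipy, OpenCV 4.12 (cv2) and the standard library are available. Lean on these libraries where they do the work, as an engineer would, in place of code of your own. Each camera call takes 0.05 s, during which the arm holds its last target.

## Working session

There is one attempt and no reset: what is moved stays moved. The work goes in short steps, Python scripts to look and compute and a tool call to move; the robot and the scene stay as the last step left them, time stands still between calls to the robot, and variables do not carry over. Pictures are saved under pics/ and viewed, and the job is handed in when it is done.

Besides the shell and the picture viewer there is one more tool, called after "Emit:" as name(argument=value, ...), one argument or row to a line, values as JSON. servo_tool: Moves the arm, as the interface text tells. Its arguments: {"type":"object","properties":{"rows":{"type":"array","items":{"type":"array","items":{"type":"number"}}},"force":{"type":"number"}},"required":["rows"]}

```bash
mkdir -p pics
cat > h.py <<'E'
from bench import robot
import numpy as np, cv2
def cam(n,f):
    c=robot.read_camera(n); cv2.imwrite('pics/'+f,cv2.cvtColor(c['img'],cv2.COLOR_RGB2BGR)); np.savez('pics/'+f[:-4]+'.npz',**{k:np.array(c[k]) for k in c}); return c
def R(c):
    a=np.array(c['attitude'],float)
    if a.shape==(3,3): return a
    from scipy.spatial.transform import Rotation as Ro
    return Ro.from_quat(a.ravel()).as_matrix()
def ray(c,u,v):
    d=R(c)@np.linalg.inv(np.array(c['intrinsics']))@np.array([u,v,1.]); return np.array(c['origin'],float),d/np.linalg.norm(d)
def plane(c,u,v,z):
    o,d=ray(c,u,v); return o+d*(z-o[2])/d[2]
def proj(c,p):
    q=np.array(c['intrinsics'])@(R(c).T@(np.array(p)-c['origin'])); return q[:2]/q[2]
def tri(r1,r2):
    (o1,d1),(o2,d2)=r1,r2
    A=np.stack([d1,-d2],1); t=np.linalg.lstsq(A,o2-o1,rcond=None)[0]
    a,b=o1+d1*t[0],o2+d2*t[1]; return (a+b)/2,np.linalg.norm(a-b)
E
python3 - <<'E'
from h import *
for n in ['side','top','wrist']:
    c=cam(n,n+'0.png'); print(n,c['origin'],c['attitude'],c['intrinsics'])
print(robot.read_state())
E
```

```text
side [0.48694911 0.75920842 0.64549218] [-0.01005724  0.91264712 -0.40842746  0.01269253] [[570.45105025   0.         316.43612689]
 [  0.         570.45105025 233.27564279]
 [  0.           0.           1.        ]]
top [0.38883186 0.13424481 0.88959728] [-0.69845582  0.71228978 -0.04639472  0.05148085] [[468.49730387   0.         317.8203939 ]
 [  0.         468.49730387 235.44509473]
 [  0.           0.           1.        ]]
wrist [ 0.2984953  -0.55300338  0.38411905] [ 0.81919016 -0.55693587 -0.07798795  0.11255134] [[361.44924417   0.         318.91945274]
 [  0.         361.44924417 236.51343287]
 [  0.           0.           1.        ]]
{'time_s': 0.15, 'joint_positions': array([-1.32009083e+00,  2.21054489e-01,  1.52740376e+00,  9.43635966e-08,
        1.39469252e+00, -1.26102585e-01]), 'qvel': array([ 0.00066832, -0.00210304, -0.00470075,  0.00113077,  0.00117417,
       -0.00031774]), 'joint_torque': array([ 2.32812665e-03, -4.95188999e+01, -3.87881255e+01,  6.98326388e-02,
        5.29996748e-02, -7.91919729e-05]), 'ee_pos': array([ 0.22984076, -0.58066362,  0.22165331]), 'orientation': array([ 9.82304099e-01,  1.87291352e-01, -4.84586682e-05, -7.77548926e-04]), 'ft_force': array([-0.3779698 , -0.08059752,  0.01485494]), 'torque': array([-0.06171608, -0.00364378, -0.0428658 ]), 'opening': 0.08687280431945596}
```

View pics/top0.png

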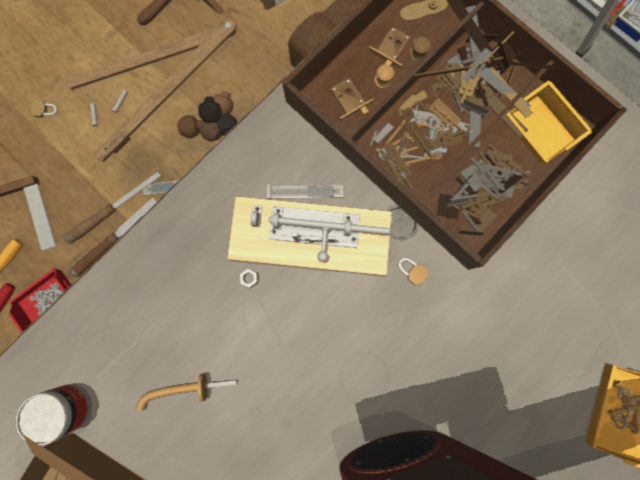

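View pics/side0.png

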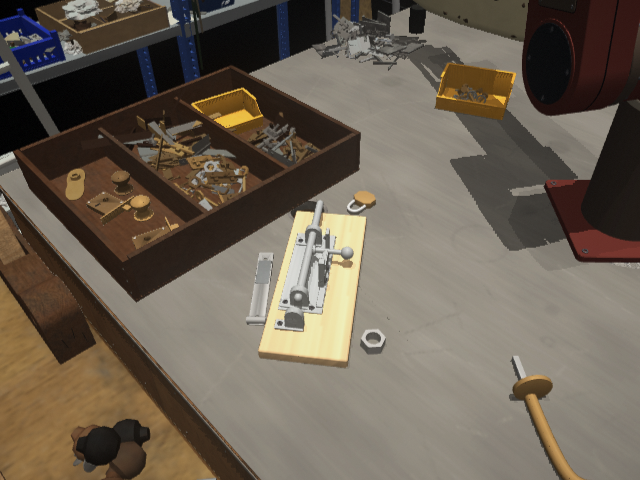

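The top view shows the board with corners near (236,197), (391,209), (387,275) and (229,261), and the knob near (323,257). The side view shows the knob at about (347,253). Next I'll measure these properly.

Run:
```python
from h import *
from types import SimpleNamespace
L=lambda f:dict(np.load('pics/'+f))
t=L('top0.npz'); s=L('side0.npz')
for n,c,box in [('top',t,(215,185,405,285)),('side',s,(250,200,375,370))]:
    x0,y0,x1,y1=box; im=c['img'][y0:y1,x0:x1]; hsv=cv2.cvtColor(im,cv2.COLOR_RGB2HSV)
    m=cv2.inRange(hsv,(15,60,140),(35,255,255)); 
    k=max(cv2.findContours(m,0,2)[0],key=cv2.contourArea); pts=k.reshape(-1,2)+[x0,y0]
    h=cv2.convexHull(pts.astype(np.int32)); q=cv2.approxPolyDP(h,5,True).reshape(-1,2)
    print(n,cv2.contourArea(h)); 
    for p in q: print(p,plane(c,*p,.018).round(4))
    r=cv2.minAreaRect(pts.astype(np.float32)); print(r)
    big=cv2.resize(c['img'][y0:y1,x0:x1],None,fx=4,fy=4,interpolation=cv2.INTER_CUBIC)
    cv2.imwrite(f'pics/{n}z.png',cv2.cvtColor(big,cv2.COLOR_RGB2BGR)[:600]); print(big.shape)
# knob rough
print(tri(ray(t,323,257),ray(s,347,253)))
```

```text
top 10460.0
[234 198] [0.5855 0.2974 0.018 ]
[390 211] [0.5543 0.0021 0.018 ]
[387 273] [0.4375 0.0124 0.018 ]
[230 260] [0.4674 0.3043 0.018 ]
((309.77227783203125, 235.27723693847656), (161.19601440429688, 65.67245483398438), 5.710593223571777)
(400, 760, 3)
side 11734.5
[297 211] [ 5.518e-01 -3.000e-04  1.800e-02]
[366 218] [0.4334 0.0171 0.018 ]
[346 361] [0.4702 0.3095 0.018 ]
[258 351] [0.5882 0.2955 0.018 ]
((311.901611328125, 283.8546142578125), (90.03833770751953, 148.20753479003906), 7.539444923400879)
(680, 500, 3)
(array([0.46733193, 0.13057218, 0.04385307]), np.float64(0.00024793534458710594))
```

View pics/topz.png

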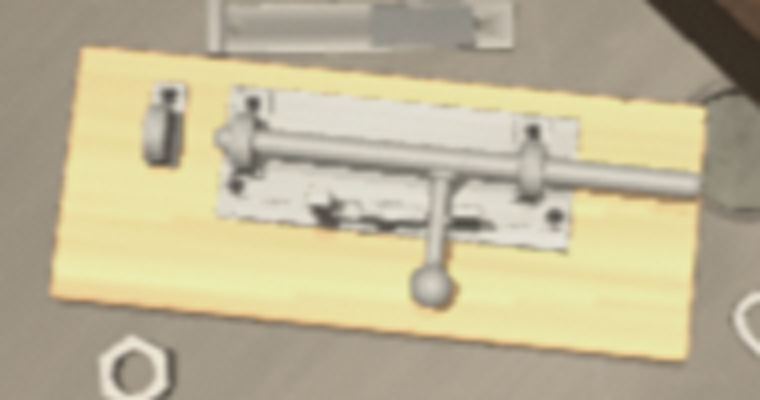

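View pics/sidez.png

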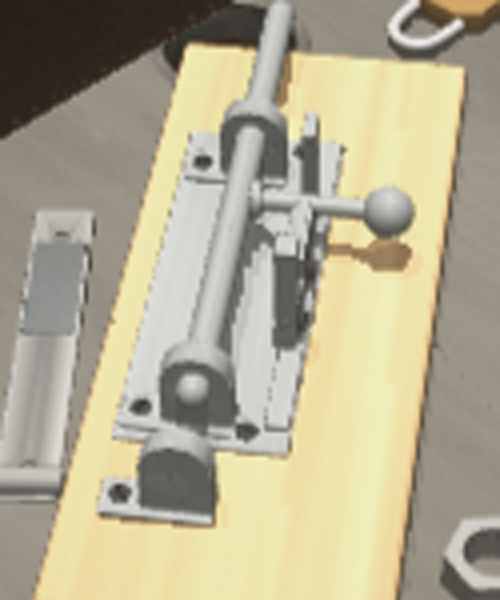

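The board centre is (0.511, 0.1545) with a yaw of about -5.9°. The corner sizes check out at 300 x 120 mm. The triangulated knob is at (0.4673, 0.1306, 0.0439) and the board pose predicts (0.4685, 0.1307, 0.044), so they agree. Next I move to a point above the knob with the jaws along board y, which takes a yaw of -27.5°.

Emit:
servo_tool(
  rows=[
    [1,3,0,0,0,-4,1],
    [2.2,6.6,0,0,0,-8,1],
    [3.4,10.2,0,0,0,-12,1],
    [4.6,13.8,0,0,0,-16,1],
    [5.8,17.4,0,0,0,-20,1],
    [7,21,0,0,0,-24,1],
    [8.2,24.6,0,0,0,-27.5,1],
    [9.4,28.2,0,0,0,-27.5,1],
  ],
)

```text
time_s: 0.82
ee_pos: [0.324, -0.2973, 0.2223]
orientation: [0.999, -0.053, -0.0, -0.0]
ft_force: [1.8, 0.4, 0.3]
opening: 0.0869
```

Emit:
servo_tool(
  rows=[
    [1.2,3.6,0,0,0,0,1],
    [2.4,7.2,0,0,0,0,1],
    [3.6,10.8,0,0,0,0,1],
    [4.8,14.4,0,0,0,0,1],
    [6,18,0,0,0,0,1],
    [7.2,21.6,0,0,0,0,1],
    [8.4,25.2,0,0,0,0,1],
    [9.6,28.8,0,0,0,0,1],
  ],
)

```text
time_s: 1.48
ee_pos: [0.42, -0.0092, 0.2226]
orientation: [0.999, -0.052, 0.0, 0.0]
ft_force: [1.2, -1.0, 0.3]
opening: 0.0871
```

Emit:
servo_tool(
  rows=[
    [1.2,3.6,-1,0,0,0,1],
    [2.4,7.2,-2.5,0,0,0,1],
    [3.6,10.8,-4.5,0,0,0,1],
    [4.8,14.2,-6.5,0,0,0,1],
    [4.8,14.2,-7.5,0,0,0,1],
    [4.8,14.2,-8,0,0,0,1],
    [4.8,14.2,-8,0,0,0,1],
  ],
)

```text
time_s: 2.07
ee_pos: [0.4665, 0.1305, 0.1408]
orientation: [0.999, -0.051, -0.002, 0.001]
ft_force: [0.1, 0.4, 0.3]
opening: 0.0871
```

Run:
```python
from h import *
from scipy.spatial.transform import Rotation as Ro
s=robot.read_state(); print(s['time_s'],s['ee_pos'],Ro.from_quat(s['orientation']).as_matrix().round(4),s['ft_force'])
for n in ['wrist','top']: cam(n,n+'1.png')
```

```text
2.0667 [0.4664812  0.13054312 0.14082356] [[ 9.948e-01 -1.020e-01 -3.700e-03]
 [-1.020e-01 -9.948e-01 -9.000e-04]
 [-3.600e-03  1.300e-03 -1.000e+00]] [0.08359961 0.37296423 0.33564733]
```

View pics/wrist1.png

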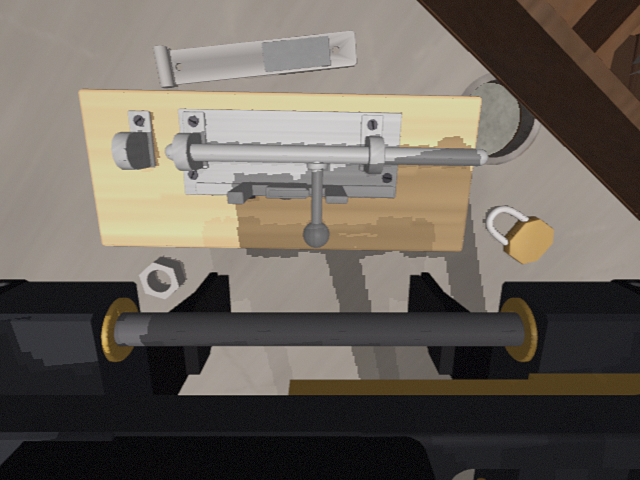

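The wrist view shows the knob at (316,235), centred between the jaws. The home shoulder is near (337,197), and the catch piece spans about (230..310,193). I'll zoom in to measure the far notch.

```bash
cat >> h.py <<'E'
a=np.deg2rad(-5.9); C=np.array([.511,.1545]); BX=np.array([np.cos(a),np.sin(a)]); BY=np.array([-np.sin(a),np.cos(a)])
def tob(p): d=np.array(p)[:2]-C; return np.array([d@BX,d@BY,p[2]])
def tow(b): return np.array([*(C+b[0]*BX+b[1]*BY),b[2]])
E
python3 - <<'E'
from h import *
c=dict(np.load('pics/wrist1.npz'))
im=c['img'][140:260,200:360]
cv2.imwrite('pics/w1z.png',cv2.cvtColor(cv2.resize(im,None,fx=5,fy=5,interpolation=cv2.INTER_CUBIC),cv2.COLOR_RGB2BGR))
print('knob',tob(plane(c,316,235,.044)))
for b in [(-.0085,-.0225,.074),(-.0085,-.0285,.051),(-.0125,.012,.074),(-.0125,.044,.074),(-.04,-.028,.044),(.018,.2-.1,.057)]: print(b,proj(c,tow(b)).round(1),((proj(c,tow(b))-[200,140])*5).round())
E
```

```text
knob [-0.04049265 -0.0256933   0.044     ]
(-0.0085, -0.0225, 0.074) [310.6 199.6] [553. 298.]
(-0.0085, -0.0285, 0.051) [319.8 193.8] [599. 269.]
(-0.0125, 0.012, 0.074) [257.  205.8] [285. 329.]
(-0.0125, 0.044, 0.074) [207.3 205.8] [ 36. 329.]
(-0.04, -0.028, 0.044) [319.1 234.4] [595. 472.]
(0.018, 0.1, 0.057) [126.8 155.7] [-366.   78.]
```

View pics/w1z.png

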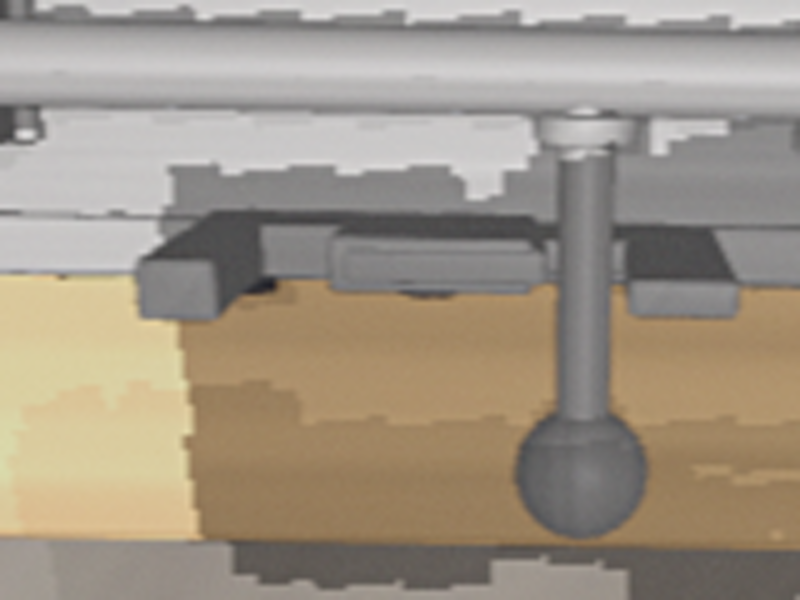

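The mid strip's top edge is about 42 px long, which is about 29.7 mm. That puts the far notch about 41–43 mm from home, with the shoulder stop at about 43–44 mm of travel. I'll feel for the rest. The wrist view puts the knob at (0.468, 0.133) and triangulation at (0.467, 0.1305), so I average them and descend.

Emit:
servo_tool(
  rows=[
    [0.1,0.1,-1.5,0,0,0,1],
    [0.1,0.1,-3.5,0,0,0,1],
    [0.1,0.1,-6,0,0,0,1],
    [0.1,0.1,-8.5,0,0,0,1],
    [0.1,0.1,-10,0,0,0,1],
    [0.1,0.1,-11,0,0,0,1],
    [0.1,0.1,-11.5,0,0,0,1],
    [0.1,0.1,-11.5,0,0,0,1],
  ],
)

```text
time_s: 2.83
ee_pos: [0.4692, 0.1311, 0.0277]
orientation: [0.999, -0.052, 0.0, 0.0]
ft_force: [0.8, -0.3, -0.3]
opening: 0.0874
```

Emit:
servo_tool(
  rows=[
    [0,0,0,0,0,0,0.5],
    [0,0,0,0,0,0,0.4],
    [0,0,0,0,0,0,0.35],
    [0,0,0,0,0,0,0.3],
    [0,0,0,0,0,0,0.3],
    [0,0,0,0,0,0,0.3],
  ],
  force=8,
)

```text
time_s: 3.33
ee_pos: [0.4691, 0.1319, 0.0278]
orientation: [0.999, -0.051, 0.0, -0.0]
ft_force: [0.8, -0.6, -0.4]
opening: 0.0547
```

Run:
```python
from h import *
s=robot.read_state(); print(s['ee_pos'],s['ft_force'],s['opening'])
for n in ['wrist','side']:
    c=cam(n,n+'2.png')
    x0,y0=(200,140) if n=='wrist' else (270,190)
    im=c['img'][y0:y0+150,x0:x0+200]; cv2.imwrite(f'pics/{n}2z.png',cv2.cvtColor(cv2.resize(im,None,fx=4,fy=4),cv2.COLOR_RGB2BGR))
```

```text
[0.46913063 0.13194955 0.02783276] [ 0.78023251 -0.64562449 -0.37794292] 0.054689164432112296
```

View pics/wrist2.png

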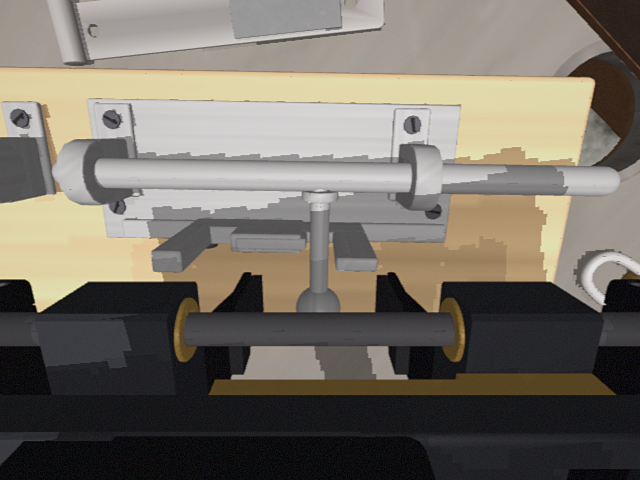

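View pics/side2z.png

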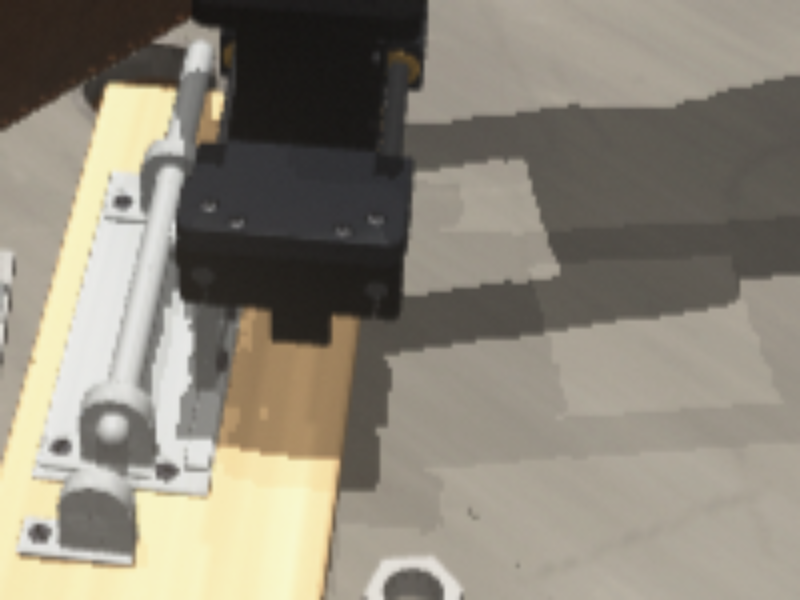

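The knob at column 319 is midway between the jaws (columns 250 and 389). I lower 2.5 mm and close gently.

Emit:
servo_tool(
  rows=[
    [-0.1,0,-0.2,0,0,0,0.3],
    [-0.1,0,-0.25,0,0,0,0.25],
    [-0.1,0,-0.25,0,0,0,0.2],
    [-0.1,0,-0.25,0,0,0,0.15],
    [-0.1,0,-0.25,0,0,0,0.1],
    [-0.1,0,-0.25,0,0,0,0.1],
    [-0.1,0,-0.25,0,0,0,0.1],
    [-0.1,0,-0.25,0,0,0,0.1],
  ],
  force=8,
)

```text
time_s: 4.1
ee_pos: [0.4678, 0.1319, 0.025]
orientation: [0.999, -0.052, -0.0, -0.0]
ft_force: [-1.0, 0.4, 0.3]
opening: 0.0187
```

Emit:
servo_tool(
  rows=[
    [0,0,0,0,0,0,0.05],
    [0,0,0,0,0,0,0],
    [0,0,0,0,0,0,0],
    [0,0,0,0,0,0,0],
  ],
  force=10,
)

```text
time_s: 4.43
ee_pos: [0.4679, 0.1319, 0.025]
orientation: [0.999, -0.052, -0.0, 0.0]
ft_force: [-0.8, 0.8, 0.2]
opening: 0.0185
```

Emit:
servo_tool(
  rows=[
    [0,0,0.2,0,0,0,0],
    [0.01,0,0.4,0,0,0,0],
    [0.03,0,0.6,0,0,0,0],
    [0.06,-0.01,0.8,0,0,0,0],
    [0.09,-0.01,1.0,0,0,0,0],
    [0.13,-0.01,1.2,0,0,0,0],
    [0.13,-0.01,1.2,0,0,0,0],
  ],
  force=12,
)

```text
time_s: 5.02
ee_pos: [0.4696, 0.1318, 0.0376]
orientation: [0.999, -0.052, 0.0, -0.0]
ft_force: [0.5, -0.6, -1.7]
opening: 0.0186
```

Run:
```python
from h import *
s=robot.read_state(); print(s['ee_pos'],s['ft_force'],s['opening'])
c=cam('wrist','wrist3.png')
```

```text
[0.46960043 0.13176014 0.0375699 ] [ 0.54534694 -0.60845782 -1.65287391] 0.018566124211931795
```

View pics/wrist3.png

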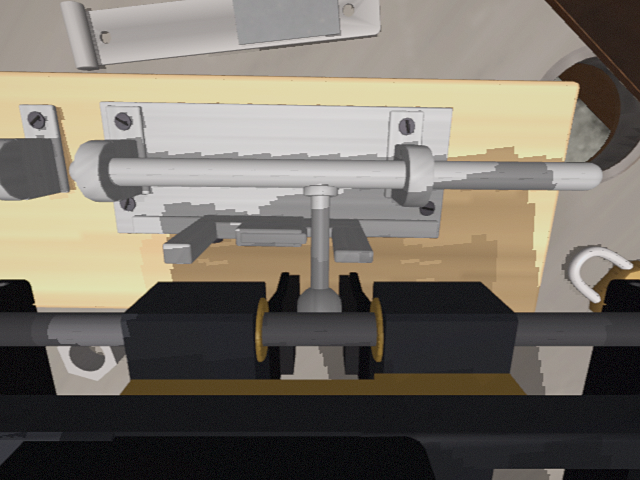

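The knob is held between the pads and the handle is rising, with a low z load of -1.7 N. I continue to about 30°.

Emit:
servo_tool(
  rows=[
    [0.04,0,0.2,0,0,0,0],
    [0.09,-0.01,0.4,0,0,0,0],
    [0.15,-0.01,0.6,0,0,0,0],
    [0.22,-0.02,0.8,0,0,0,0],
    [0.3,-0.03,1.0,0,0,0,0],
    [0.39,-0.04,1.2,0,0,0,0],
    [0.49,-0.05,1.4,0,0,0,0],
    [0.6,-0.06,1.6,0,0,0,0],
  ],
)

```text
time_s: 5.73
ee_pos: [0.4754, 0.1311, 0.0532]
orientation: [0.999, -0.052, -0.0, 0.0]
ft_force: [0.8, -0.5, -1.3]
opening: 0.0192
```

Emit:
servo_tool(
  rows=[
    [0.03,0,0.05,0,0,0,0],
    [0.03,0,0.05,0,0,0,0],
    [0.03,0,0.05,0,0,0,0],
  ],
)

```text
time_s: 5.98
ee_pos: [0.4755, 0.1312, 0.0535]
orientation: [0.999, -0.052, -0.0, -0.0]
ft_force: [0.2, -0.3, -1.4]
opening: 0.019
```

Run:
```python
from h import *
s=robot.read_state(); print(s['ee_pos'],tob(s['ee_pos']),s['ft_force'],s['opening'])
c=cam('wrist','wrist4.png')
```

```text
[0.47553983 0.1311639  0.05351069] [-0.03287355 -0.02685753  0.05351069] [ 0.21221366 -0.29817257 -1.3824268 ] 0.019001485398145623
```

View pics/wrist4.png

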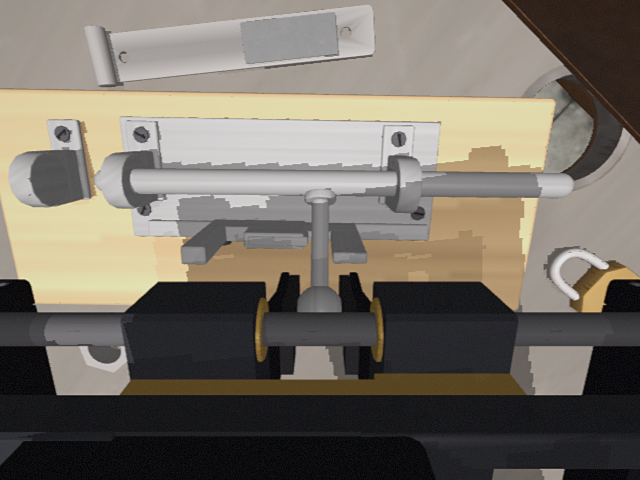

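The grasp centre is at z = 0.0725, about 29°, and the handle is clear of the strip. Next I slide left along board y, direction (0.103, 0.995), watching the force.

Emit:
servo_tool(
  rows=[
    [0.01,0.1,0,0,0,0,0],
    [0.03,0.3,0,0,0,0,0],
    [0.05,0.5,0,0,0,0,0],
    [0.07,0.7,0,0,0,0,0],
    [0.09,0.9,0,0,0,0,0],
    [0.11,1.1,0,0,0,0,0],
    [0.12,1.2,0,0,0,0,0],
    [0.12,1.2,0,0,0,0,0],
  ],
)

```text
time_s: 6.7
ee_pos: [0.4767, 0.1435, 0.0535]
orientation: [0.999, -0.051, -0.0, -0.0]
ft_force: [-0.2, -0.4, -1.1]
opening: 0.0189
```

Run:
```python
from h import *
s=robot.read_state(); print(tob(s['ee_pos']),s['ft_force'],s['opening'])
c=cam('wrist','wrist5.png')
```

```text
[-0.03295227 -0.01442847  0.05352011] [-0.20016341 -0.36476925 -1.06830385] 0.01888325063014746
```

View pics/wrist5.png

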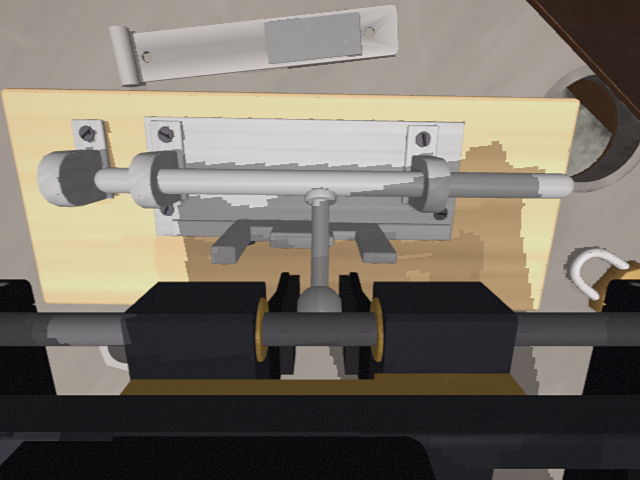

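The bolt is sliding freely, with its tip near the keeper at about (97,180). The next leg takes it into the keeper, slowly.

Emit:
servo_tool(
  rows=[
    [0.01,0.13,0,0,0,0,0],
    [0.03,0.26,0,0,0,0,0],
    [0.04,0.39,0,0,0,0,0],
    [0.05,0.52,0,0,0,0,0],
    [0.07,0.65,0,0,0,0,0],
    [0.08,0.78,0,0,0,0,0],
    [0.09,0.9,0,0,0,0,0],
    [0.1,1.0,0,0,0,0,0],
  ],
)

```text
time_s: 7.42
ee_pos: [0.4778, 0.1533, 0.0536]
orientation: [0.999, -0.052, 0.0, -0.0]
ft_force: [-0.4, 0.2, -0.9]
opening: 0.0189
```

Emit:
servo_tool(
  rows=[
    [0.01,0.13,0,0,0,0,0],
    [0.03,0.26,0,0,0,0,0],
    [0.04,0.39,0,0,0,0,0],
    [0.05,0.52,0,0,0,0,0],
    [0.07,0.65,0,0,0,0,0],
    [0.08,0.78,0,0,0,0,0],
    [0.09,0.9,0,0,0,0,0],
    [0.1,1.0,0,0,0,0,0],
  ],
)

```text
time_s: 8.08
ee_pos: [0.4788, 0.1633, 0.0536]
orientation: [0.999, -0.052, 0.0, -0.0]
ft_force: [0.0, -0.3, -0.2]
opening: 0.0189
```

Run:
```python
from h import *
s=robot.read_state(); print(tob(s['ee_pos']),s['ft_force'],s['opening'])
c=cam('wrist','wrist6.png')
```

```text
[-0.03293919  0.00544873  0.05355762] [ 0.01233531 -0.28814917 -0.18703594] 0.01894650111273975
```

View pics/wrist6.png

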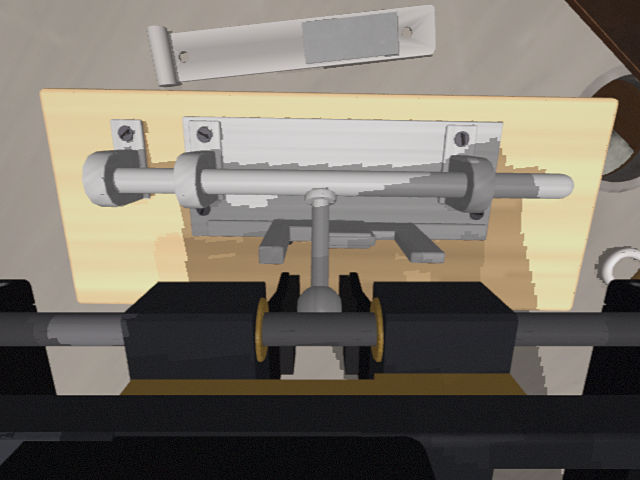

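Travel is 32 mm and the bolt is in the keeper. About 11 mm remains, so I creep from here.

Emit:
servo_tool(
  rows=[
    [0.01,0.1,0,0,0,0,0],
    [0.02,0.2,0,0,0,0,0],
    [0.03,0.3,0,0,0,0,0],
    [0.04,0.4,0,0,0,0,0],
    [0.05,0.48,0,0,0,0,0],
    [0.06,0.56,0,0,0,0,0],
    [0.06,0.63,0,0,0,0,0],
    [0.07,0.7,0,0,0,0,0],
  ],
)

```text
time_s: 8.8
ee_pos: [0.4795, 0.1702, 0.0535]
orientation: [0.999, -0.052, 0.0, -0.0]
ft_force: [-0.3, -0.6, -0.8]
opening: 0.0188
```

Emit:
servo_tool(
  rows=[
    [0,0.03,0,0,0,0,0],
    [0.01,0.07,0,0,0,0,0],
    [0.01,0.1,0,0,0,0,0],
    [0.01,0.1,0,0,0,0,0],
  ],
)

```text
time_s: 9.13
ee_pos: [0.4796, 0.1712, 0.0535]
orientation: [0.999, -0.052, 0.0, -0.0]
ft_force: [-0.8, 0.3, -1.7]
opening: 0.0185
```

Emit:
servo_tool(
  rows=[
    [0,0.03,0,0,0,0,0],
    [0.01,0.07,0,0,0,0,0],
    [0.01,0.1,0,0,0,0,0],
    [0.01,0.1,0,0,0,0,0],
  ],
)

```text
time_s: 9.47
ee_pos: [0.4797, 0.1722, 0.0536]
orientation: [0.999, -0.052, 0.0, -0.0]
ft_force: [0.9, -0.6, 0.0]
opening: 0.0187
```

Emit:
servo_tool(
  rows=[
    [0,0.03,0,0,0,0,0],
    [0,0.05,0,0,0,0,0],
    [0,0.05,0,0,0,0,0],
  ],
)

```text
time_s: 9.72
ee_pos: [0.4797, 0.1727, 0.0535]
orientation: [0.999, -0.052, 0.0, -0.0]
ft_force: [0.6, -0.1, -1.3]
opening: 0.0185
```

Emit:
servo_tool(
  rows=[
    [0.01,0.03,0,0,0,0,0],
    [0.01,0.05,0,0,0,0,0],
    [0.01,0.05,0,0,0,0,0],
  ],
)

```text
time_s: 9.97
ee_pos: [0.4798, 0.1732, 0.0535]
orientation: [0.999, -0.052, 0.0, -0.0]
ft_force: [-0.3, -1.3, -0.5]
opening: 0.0185
```

Emit:
servo_tool(
  rows=[
    [0,0.03,0,0,0,0,0],
    [0,0.05,0,0,0,0,0],
    [0,0.05,0,0,0,0,0],
  ],
)

```text
time_s: 10.22
ee_pos: [0.4798, 0.1737, 0.0535]
orientation: [0.999, -0.052, 0.0, -0.0]
ft_force: [0.3, -0.7, 0.1]
opening: 0.0189
```

Run:
```python
from h import *
s=robot.read_state(); print(tob(s['ee_pos']),s['ft_force'],s['opening'])
c=cam('wrist','wrist7.png')
im=c['img'][140:290,220:420]; cv2.imwrite('pics/w7z.png',cv2.cvtColor(cv2.resize(im,None,fx=4,fy=4,interpolation=cv2.INTER_CUBIC),cv2.COLOR_RGB2BGR))
```

```text
[-0.03304253  0.01587508  0.05354066] [ 0.31836005 -0.74520144  0.06166144] 0.018944167697220526
```

View pics/w7z.png

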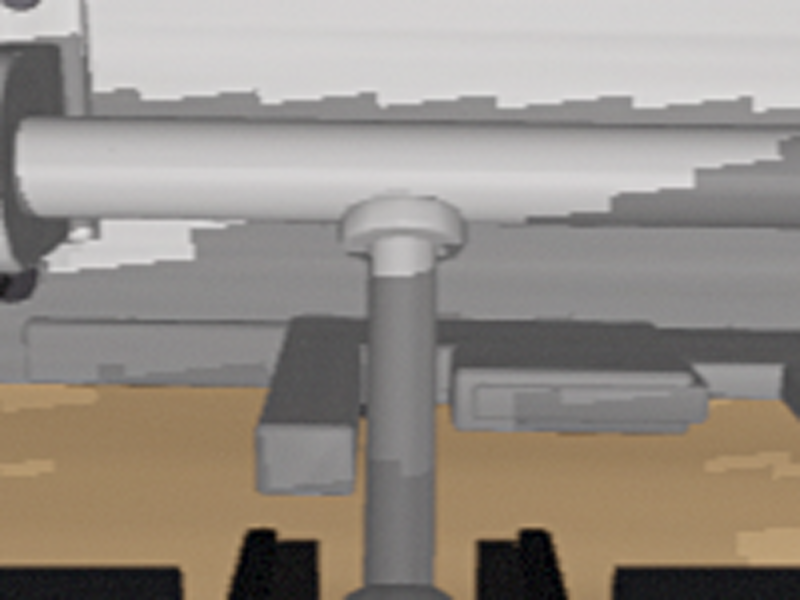

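The handle stands about 1.5 mm right of the shoulder face (zoom columns 355 to 368, where 68 px is 8 mm), so it is nearly centred over the notch. I continue to gentle contact.

Emit:
servo_tool(
  rows=[
    [0,0.03,0,0,0,0,0],
    [0.01,0.05,0,0,0,0,0],
    [0.01,0.05,0,0,0,0,0],
  ],
)

```text
time_s: 10.52
ee_pos: [0.4798, 0.1742, 0.0535]
orientation: [0.999, -0.052, -0.0, -0.0]
ft_force: [-0.9, -1.2, -0.9]
opening: 0.0188
```

Emit:
servo_tool(
  rows=[
    [0,0.03,0,0,0,0,0],
    [0,0.05,0,0,0,0,0],
    [0,0.05,0,0,0,0,0],
  ],
)

```text
time_s: 10.77
ee_pos: [0.4798, 0.1745, 0.0535]
orientation: [0.999, -0.052, -0.0, 0.0]
ft_force: [-0.2, -1.5, -1.1]
opening: 0.0189
```

Emit:
servo_tool(
  rows=[
    [0.01,0.03,0,0,0,0,0],
    [0.01,0.05,0,0,0,0,0],
    [0.01,0.05,0,0,0,0,0],
  ],
)

```text
time_s: 11.02
ee_pos: [0.4798, 0.1748, 0.0535]
orientation: [0.999, -0.052, -0.0, 0.0]
ft_force: [0.7, -4.0, -0.2]
opening: 0.0188
```

There's contact: the force rose to -4 N and the tool lags its command. I ease back about 1.5 mm from the contact point at y ≈ 0.1744.

Emit:
servo_tool(
  rows=[
    [0,-0.1,0,0,0,0,0],
    [-0.02,-0.2,0,0,0,0,0],
    [-0.02,-0.2,0,0,0,0,0],
    [-0.02,-0.2,0,0,0,0,0],
  ],
)

```text
time_s: 11.35
ee_pos: [0.4799, 0.1734, 0.0537]
orientation: [0.999, -0.052, 0.0, -0.0]
ft_force: [-0.5, -0.7, -1.5]
opening: 0.0187
```

Run:
```python
from h import *
s=robot.read_state(); print(tob(s['ee_pos']),s['ft_force'],s['opening'])
c=cam('wrist','wrist8.png')
im=c['img'][140:290,220:420]; cv2.imwrite('pics/w8z.png',cv2.cvtColor(cv2.resize(im,None,fx=4,fy=4,interpolation=cv2.INTER_CUBIC),cv2.COLOR_RGB2BGR))
```

```text
[-0.0328829   0.01559288  0.05365218] [-0.5079127  -0.66562695 -1.48438223] 0.018720354841843596
```

View pics/w8z.png

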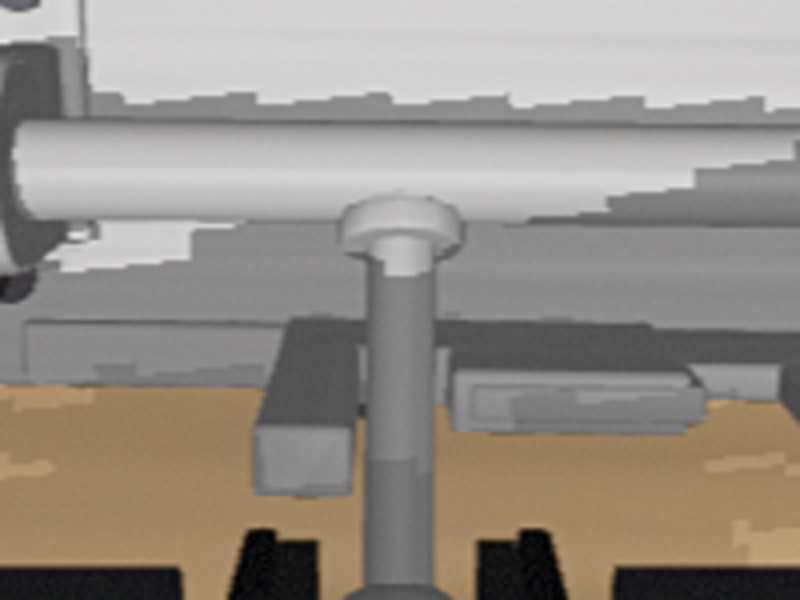

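The handle is about 1.5 mm clear of the shoulder and centred, so I lower it along the arc.

Emit:
servo_tool(
  rows=[
    [-0.1,0.01,-0.2,0,0,0,0],
    [-0.2,0.02,-0.4,0,0,0,0],
    [-0.28,0.03,-0.6,0,0,0,0],
    [-0.36,0.04,-0.8,0,0,0,0],
    [-0.43,0.04,-1.0,0,0,0,0],
    [-0.5,0.05,-1.2,0,0,0,0],
    [-0.5,0.05,-1.2,0,0,0,0],
  ],
)

```text
time_s: 11.98
ee_pos: [0.4744, 0.1736, 0.041]
orientation: [0.999, -0.052, -0.0, 0.0]
ft_force: [-0.6, -0.2, -0.3]
opening: 0.0187
```

Emit:
servo_tool(
  rows=[
    [-0.05,0.01,-0.2,0,0,0,0],
    [-0.1,0.01,-0.4,0,0,0,0],
    [-0.14,0.01,-0.6,0,0,0,0],
    [-0.17,0.02,-0.8,0,0,0,0],
    [-0.17,0.02,-0.8,0,0,0,0],
  ],
)

```text
time_s: 12.4
ee_pos: [0.4728, 0.1738, 0.0331]
orientation: [0.999, -0.052, -0.0, 0.0]
ft_force: [0.0, -0.1, -0.8]
opening: 0.0187
```

Run:
```python
from h import *
s=robot.read_state(); print(tob(s['ee_pos']),s['ft_force'],s['opening'])
c=cam('wrist','wrist9.png')
im=c['img'][140:290,220:420]; cv2.imwrite('pics/w9z.png',cv2.cvtColor(cv2.resize(im,None,fx=4,fy=4,interpolation=cv2.INTER_CUBIC),cv2.COLOR_RGB2BGR))
```

```text
[-0.03995881  0.01523992  0.0330617 ] [ 0.00379693 -0.05962149 -0.8016102 ] 0.018679722407823673
```

View pics/w9z.png

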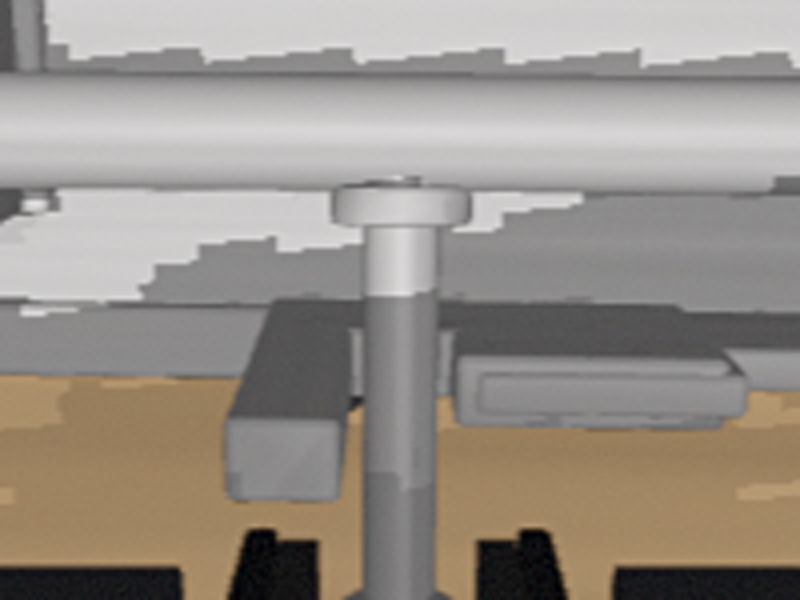

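The handle is already entering the notch, and forces are near zero. I lower it the remaining 8 mm.

Emit:
servo_tool(
  rows=[
    [-0.03,0,-0.2,0,0,0,0],
    [-0.05,0,-0.4,0,0,0,0],
    [-0.06,0,-0.6,0,0,0,0],
    [-0.06,0,-0.75,0,0,0,0],
    [-0.06,0,-0.8,0,0,0,0],
    [-0.06,0,-0.8,0,0,0,0],
  ],
)

```text
time_s: 12.95
ee_pos: [0.4723, 0.1738, 0.0253]
orientation: [0.999, -0.052, -0.0, 0.0]
ft_force: [0.2, 0.6, 0.1]
opening: 0.0184
```

Run:
```python
from h import *
s=robot.read_state(); print(tob(s['ee_pos']),s['ft_force'],s['opening'])
c=cam('wrist','wrist10.png')
im=c['img'][140:290,220:420]; cv2.imwrite('pics/w10z.png',cv2.cvtColor(cv2.resize(im,None,fx=4,fy=4,interpolation=cv2.INTER_CUBIC),cv2.COLOR_RGB2BGR))
```

```text
[-0.04048919  0.01523443  0.02530748] [0.23706289 0.60647305 0.05390357] 0.018376127416807
```

View pics/w10z.png

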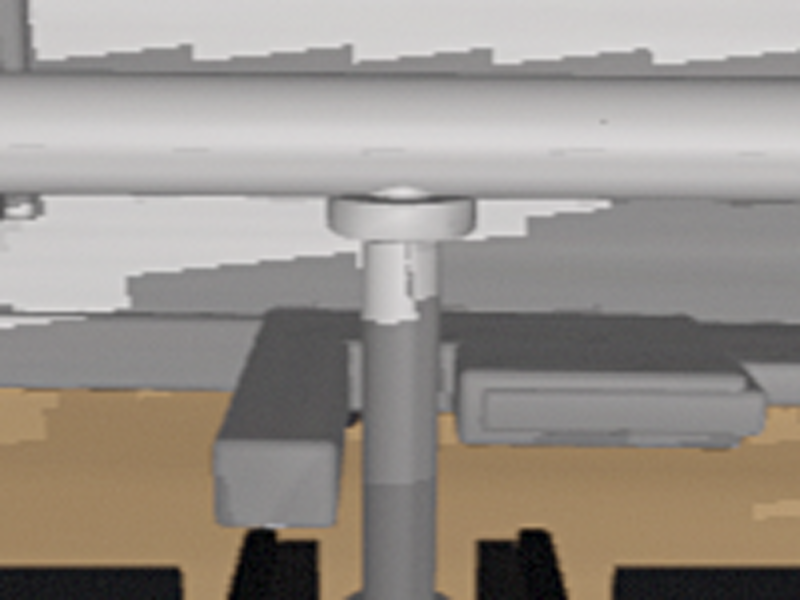

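The handle is down: tool z 0.0253 matches the home grasp height of 0.025, and it sits in the notch. I open the jaws partly, then retreat straight up.

Emit:
servo_tool(
  rows=[
    [0,0,0,0,0,0,0.3],
    [0,0,0,0,0,0,0.5],
    [0,0,0,0,0,0,0.6],
    [0,0,0,0,0,0,0.6],
    [0,0,0,0,0,0,0.6],
    [0,0,0,0,0,0,0.6],
  ],
)

```text
time_s: 13.5
ee_pos: [0.4725, 0.1738, 0.0256]
orientation: [0.999, -0.052, 0.0, -0.0]
ft_force: [-0.5, -1.1, 0.6]
opening: 0.0487
```

Emit:
servo_tool(
  rows=[
    [0,0,0.5,0,0,0,0.6],
    [0,0,1.5,0,0,0,0.6],
    [0,0,3,0,0,0,0.6],
    [0,0,5,0,0,0,0.6],
    [-1,0,7.5,0,0,0,0.6],
    [-2,0,10,0,0,0,0.6],
    [-3,0,11.5,0,0,0,0.6],
    [-3,0,12,0,0,0,0.6],
  ],
)

```text
time_s: 14.17
ee_pos: [0.4432, 0.1744, 0.1494]
orientation: [0.999, -0.051, 0.002, -0.001]
ft_force: [1.3, 1.1, -0.5]
opening: 0.0526
```

Emit:
servo_tool(
  rows=[
    [-3,-3,0,0,0,0,0.6],
    [-5,-6,0,0,0,0,0.6],
    [-7,-9,0,0,0,0,0.6],
    [-8,-12,0,0,0,0,0.6],
    [-8,-13,0,0,0,0,0.6],
    [-8,-13,0,0,0,0,0.6],
  ],
)

```text
time_s: 14.67
ee_pos: [0.3624, 0.0419, 0.1456]
orientation: [0.999, -0.053, 0.001, 0.0]
ft_force: [0.9, 0.4, -0.2]
opening: 0.0522
```

Run:
```python
from h import *
s=robot.read_state(); print(s['time_s'],s['ee_pos'],s['ft_force'],s['opening'])
for n,x0,y0 in [('side',230,190),('top',210,180)]:
    c=cam(n,n+'11.png')
    im=c['img'][y0:y0+150,x0:x0+200]; cv2.imwrite(f'pics/{n}11z.png',cv2.cvtColor(cv2.resize(im,None,fx=4,fy=4,interpolation=cv2.INTER_CUBIC),cv2.COLOR_RGB2BGR))
```

```text
14.6667 [0.36237461 0.04192709 0.14563574] [ 0.86161449  0.41087004 -0.2066529 ] 0.052167379148629456
```

View pics/side11z.png

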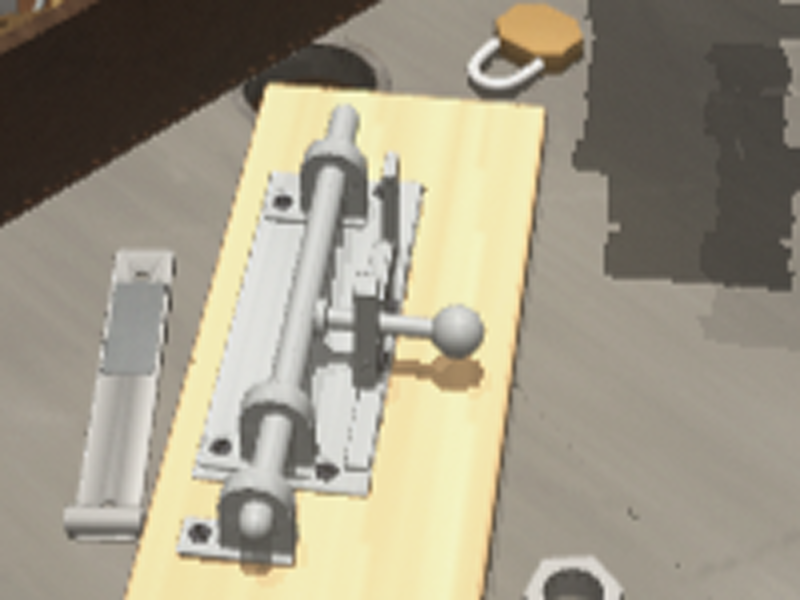

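View pics/top11z.png

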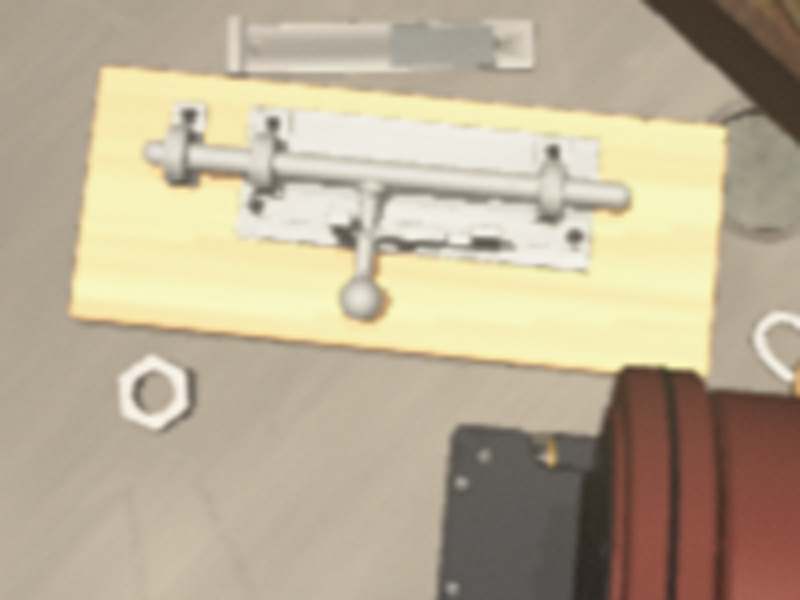

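The handle lies behind the far shoulder and the tip is through the keeper. The knob is at side pixel (344,272) and top pixel (300,254). I'll check its height and then hand in.

Run:
```python
from h import *
t=dict(np.load('pics/top11.npz')); s=dict(np.load('pics/side11.npz'))
p,e=tri(ray(t,210+361/4,180+297/4),ray(s,230+457/4,190+331/4)); print(p,tob(p),e)
if p[2]<.0475: robot.sign_off(); print('handed in')
```

```text
[0.47251004 0.17181664 0.04326816] [-0.0400661   0.01326843  0.04326816] 0.0011526139520063765
the job is handed in; nothing more can be done
handed in
```

The bolt is slid home, its handle is down in the far notch, and the job is handed in at about 15 s of the 72 s limit. The sign-off gives no verdict.

I pinched the knob and lifted the handle to about 29°. I then slid the bolt about 43 mm left through the keeper until the handle touched the far shoulder. The highest force I read was about 4 N, against the 25 N limit. I eased back about 1.5 mm, lowered the handle along its arc, opened the jaws and moved the arm clear.

**Last checks:**
- **Knob position:** triangulated at board (-0.040, 0.013, 0.043). That is about 41 mm left of home and at the lying height.
- **Bolt:** the top and side views show the tip through the keeper and the handle in the notch.
- **Bystanders:** the nut, padlock and hinge leaf look unmoved in those views. I judged that by eye and did not measure it.
- **Gripper:** it ended well away from the board.

**Small disagreements:** the fixed cameras and the wrist camera differed by about 2 mm on the knob's y. I used the average and confirmed the fit by eye and touch.

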